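# Clamp the plain rod in the mixer's collet

### The arm

A 7-joint arm with a two-finger parallel gripper is mounted at the origin on the work surface. World frame = base frame: x ahead of the robot, y to its left, z up, the work surface at z = 0. Lengths are in m, angles in degrees, forces in N, time in s.
With the tool pointing down it reaches from about 0.425 to 0.875 m from the base axis. Payload 4.7 kg.
Tool frame: the origin (TCP) lies at the very end of the fingers, on their centre line; the grasp point (between the pads) lies 19 mm behind it (pinch_z is the distance from the TCP to the grasp point, in m); z points along the fingers, y is the direction in which the jaws open and shut (so a half turn about z gives the same grasp; the last joint's range is limited). The gripper opens to 87 mm and grips with 3 to 60 N. Pads are 19 mm wide; open, the fingers measure 117 mm over their backs; the gripper's body (75 mm by 190 mm) begins 51 mm behind the grasp point.
Start: joints at [75.35, 18.392, -4.016, 83.108, 1.295, 78.541, -3.26], TCP at [0.173, -0.627, 0.183] pointing down, gripper open.
Joint ranges: [-163.93, 163.93], [-17.29, 119.83], [-79.2, 71.16], [3.27, 140.29], [-89.18, 269.18], [5.43, 117.66], [-154.24, 154.24]. Speed limits (degrees/s): [147.25, 147.25, 180, 180, 180, 180, 180].

### API

Orientations are given as [roll, pitch, yaw] about the fixed x, y, z axes, in that order (R = Rz(yaw) Ry(pitch) Rx(roll)).
In Python, from cell import get_obs, read_camera, camera_params, sign_off, pinch_z gives the robot as it stands.
- The arm moves only by the shell command python3 -m handwheel 'ROWS' [FORCE]. ROWS is JSON, a list of rows, each a list of 5 numbers: the finger opening in m, from 0 to 0.087, then the shift along the tool's x, y, z in m, then the turn about the tool's z in rad. In form: [[jaw, tx, ty, tz, twist], ...]. A call has 1 to 20 rows; each row is the pose to reach, as a shift and turn from the pose commanded when the call began, along the tool's axes at that moment; what a row does not reach only later rows make up. A row lasts 1/10 s, in which the tool goes at most 50 mm and 8.59 degrees, less where a joint would pass 70% of its speed; a pose out of reach is approached as far as the arm can. A call with a gripper value outside its range is refused whole. The fingers move at their own pace and stop on an object; FORCE is the grip in N (left out, the last holds). Time passes only in rows, so rows that repeat a pose let the fingers close. It gives the time, the measured TCP pose, the force and the opening at its end, in the units of the state.
- get_obs(): the state, without advancing time (a new reading comes with each control period).
- read_camera(name): name is "scene" or "top"; returns the picture (400x640x3 uint8, blue, green, red); there is no depth.
- camera_params(name): a dict with "camera_matrix" (3x3 intrinsics, pixels), "k1" (the pictures are not rectified: a ray, as slopes to the right and down, at radius r is drawn at 1 + k1 r^2 times it, then the intrinsics apply), "R" (3x3) and "t" (3): a world point X has camera coordinates R X + t. Camera axes: x right, y down, z forward; pixel columns grow to the right and rows downward; lengths in m; the calibration is good to about 2 mm. A picture is of the moment at which its call begins. camera_params takes no time and is no camera call.
- sign_off(): hands the job in, once; it reports no verdict.
The state is a dict: "time_s": time; "qpos": joint angles; "joint_velocities": joint speeds; "effort": joint torques, N m; "tool_pos": TCP position; "tool_rot": TCP orientation; "force": force on the tool from outside, world axes, zero at the start; "wrist_torque": the same for the moment, N m; "grip_width": finger opening in m.
Only numpy, scipy, OpenCV 4.12 (cv2) and the standard library are available. Lean on these libraries where they do the work, as an engineer would, in place of code of your own. Each camera call takes 0.05 s, during which the arm holds its last target.

### The job

Take the rod with the slim round grip out of the rack and set it into the collet chuck on top of the bench mixer until it is fully home, let it go, then turn the clamping nut clockwise by its crank pin until the collet firmly grips the rod, without overtightening. Let go of the crank and leave the rod standing in the collet; leave the other attachment in its rack and the bottle and the beaker alone.

Things in the scene. Friction and masses are not known exactly. Their poses are not given: they have to be found in the camera images.
- mixer: Low white bench mixer, fixed to the bench: housing 156 x 150 mm, its top 45 mm above the bench; a round steel chuck body 48 mm across stands on it up to 73 mm, with the clamping nut on top. Origin under the housing on the chuck's axis, at bench height; z up along that axis.
- seat (a point): Centre of the floor of the chuck's bore, 33 mm above the bench. The bore is straight and round, 11.4 mm in diameter, on the chuck's axis, from 73 mm above the bench down to this floor, without lead-in at its edge. A rod that is fully home has its tip here and its shank standing through jaws and nut.
- mouth (a point): Centre of the nut's mouth, on its top face, 95 mm above the bench: a hole 19 mm across, straight down to jaws and bore. The knurled steel nut is 47 mm across, 75 to 95 mm above the bench, and turns about the upright chuck axis; this point turns with it, its x axis points along the crank arm.
- crank (a point): Middle of the free part of the crank pin: an upright steel pin 12 mm in diameter at the end of the nut's crank arm, 70 mm from the chuck axis; it moves on a circle about it. This point is 118 mm above the bench, the pin's top 139 mm; the arm (12 mm wide) has its top face 93 mm above the bench, with a 16 mm boss up to 97 mm round the pin's foot.
- rod: The attachment to be clamped, 109 mm long, standing upright in one of the rack's two holes: steel shank 10 mm in diameter and 64 mm long with a chamfered tip, then a slim round aluminium grip 18 mm in diameter and 45 mm long. Origin at the shank's tip, z up along it.
- rod_grip (a point): Middle of the rod's grip, on its axis, 89 mm above the tip.
- rack: White plastic rack block, fixed, 60 x 140 mm and 46 mm high, long side along its y; two round holes 11.4 mm in diameter and 34 mm deep at y = -42 and +42 mm. Origin under its centre.
- cup_holder: The other attachment, to be left alone, standing in the other hole: 10 mm shank 50 mm long with a flat disc 38 mm across and 12 mm thick on top. Origin at the shank's tip.
- bottle: Bystander: closed white plastic bottle, 60 mm across, 130 mm high. Origin under its centre.
- beaker: Bystander: open glass beaker, 68 mm across at the rim, 85 mm high. Origin under its centre.
- jaws (a point): On the chuck's axis, amid the three steel collet jaws, 75 to 90 mm above the bench, between nut mouth and bore. Their inner faces form a gap 11.6 to 18 mm across at the start. A firm grip is 30 N or more between rod and chuck (jaw forces added); more than 80 N is overtightened. From first touch, the grip grows by about 25 N per 0.1 rad of the nut.
- nut: The clamping nut with its crank. Clockwise from above (yaw decreasing) closes the jaws, 4 mm each per rad. Friction 0.55 N m (about 8 N at the crank pin); stays where left. It meets the rod 0.2 to 1.05 rad from where it is found; where, cannot be told from poses, only by feel: the force at the pin then climbs above plain friction by about 0.5 N per 10 N of total grip. Origin on the axis, 75 mm above the bench.
Things that resemble listed ones, but are neither listed nor needed, are in the scene too. There is more than one size of the mixer; the one meant has the size given above. Leave any turquoise look-alike of the rod alone.

How it is judged:
By the outcome, as a careful person would: the job done as asked, in the order asked, and still so for the second after the job is handed in, with the robot touching nothing.
It also fails if it takes over 72 s, if anything falls off the work surface, if the arm or the gripper's body presses on something with over 40 N, if the wrist force passes 120 N, or if a joint passes its speed limit or range.

## Working session

There is one attempt and no reset: what is moved stays moved. The work goes in short steps, Python scripts to look and compute and a shell command to move; the robot and the scene stay as the last step left them, time stands still between calls to the robot, and variables do not carry over. Pictures are saved under pics/ and viewed, and the job is handed in when it is done.

```bash
ls; mkdir -p pics; python3 - <<'E'
from cell import *
import cv2
for n in("scene","top"):
    cv2.imwrite(f"pics/{n}0.png",read_camera(n)); p=camera_params(n); print(n,p)
o=get_obs();print({k:o[k] for k in("time_s","tool_pos","tool_rot","force","grip_width")},pinch_z)
E
```

```text
pics
scene {'camera_matrix': array([[516.85275744,   0.        , 313.20580124],
       [  0.        , 516.85275744, 206.32367056],
       [  0.        ,   0.        ,   1.        ]]), 'k1': -0.16586515513494496, 'R': array([[-1.20187160e-01,  9.92751121e-01, -5.08115266e-04],
       [ 7.08970295e-01,  8.54730091e-02, -7.00039632e-01],
       [-6.94921699e-01, -8.44960140e-02, -7.14103813e-01]]), 't': array([ 0.05383664, -0.28780025,  1.52217462])}
top {'camera_matrix': array([[506.06568287,   0.        , 322.5482591 ],
       [  0.        , 506.06568287, 201.67279882],
       [  0.        ,   0.        ,   1.        ]]), 'k1': -0.06897203447408368, 'R': array([[ 0.00733128, -0.99991406, -0.01086843],
       [-0.99586866, -0.00631701, -0.09058537],
       [ 0.09050893,  0.01148763, -0.99582939]]), 't': array([-0.00445248,  0.51728191,  1.39825168])}
{'time_s': 0.1, 'tool_pos': array([ 0.17304265, -0.62595702,  0.18213137]), 'tool_rot': array([-1.79898990e+02,  6.31806176e-03,  1.54598479e+01]), 'force': array([-0.24348651,  0.18696573, -0.51576031]), 'grip_width': 0.08732555392851397} 0.0187
```

View pics/scene0.png

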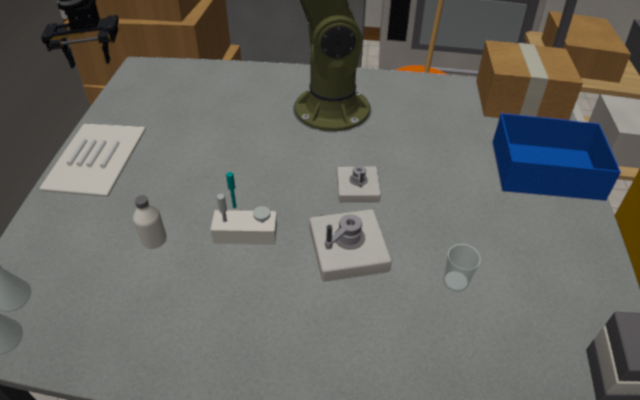

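View pics/top0.png

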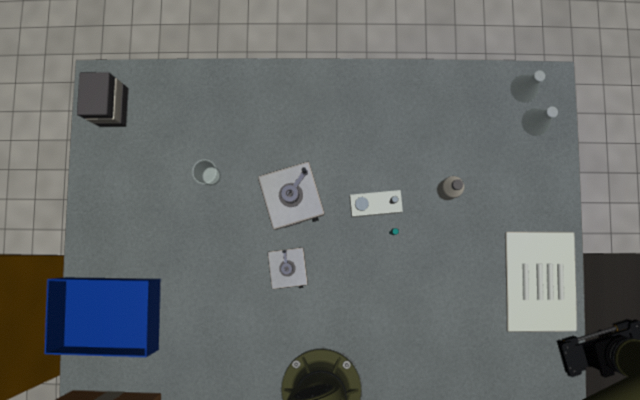

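The scene view shows the rack at about (245,227), with the rod at its left end (222,205) and the cup disc at (262,214). The turquoise look-alike stands behind the rod at (232,190). The large mixer is at (350,243), and its crank pin is at (329,236). I'll zoom in to measure.

```bash
cat > h.py <<'E'
import numpy as np,cv2
from cell import *
def ray(n,px):
    p=camera_params(n);K=p["camera_matrix"];d=np.array([(px[0]-K[0,2])/K[0,0],(px[1]-K[1,2])/K[1,1]])
    u=d.copy()
    for _ in range(30): u=d/(1+p["k1"]*(u@u))
    R,t=np.array(p["R"]),np.array(p["t"])
    v=R.T@np.array([u[0],u[1],1]);return -R.T@t,v/np.linalg.norm(v)
def onz(n,px,z):
    c,v=ray(n,px);return c+v*(z-c[2])/v[2]
def proj(n,X):
    p=camera_params(n);K=p["camera_matrix"];x=np.array(p["R"])@np.array(X)+p["t"];u=x[:2]/x[2];u=u*(1+p["k1"]*(u@u))
    return np.array([K[0,0]*u[0]+K[0,2],K[1,1]*u[1]+K[1,2]])
def two(p1,p2):
    c1,v1=ray("scene",p1);c2,v2=ray("top",p2)
    A=np.array([v1,-v2]).T;s=np.linalg.lstsq(A,c2-c1,rcond=None)[0]
    a,b=c1+s[0]*v1,c2+s[1]*v2;return (a+b)/2,np.linalg.norm(a-b)
def crop(img,x0,y0,w,h,s,f):
    c=cv2.resize(img[y0:y0+h,x0:x0+w],None,fx=s,fy=s,interpolation=cv2.INTER_CUBIC)
    for i in range(0,w,10):
        cv2.line(c,(i*s,0),(i*s,6 if i%50 else 14),(0,0,255),1); 
        if i%20==0: cv2.putText(c,str(x0+i),(i*s,22),0,.35,(0,0,255),1)
    for i in range(0,h,10):
        cv2.line(c,(0,i*s),(6,i*s),(0,0,255),1); cv2.putText(c,str(y0+i),(8,i*s+4),0,.35,(0,0,255),1)
    cv2.imwrite(f,c)
E
python3 - <<'E'
from h import *
s=cv2.imread("pics/scene0.png");t=cv2.imread("pics/top0.png")
crop(t,250,150,160,100,5,"pics/tc.png")
crop(s,205,160,190,120,4,"pics/sc.png")
E
```

```text
(no output)
```

View pics/tc.png

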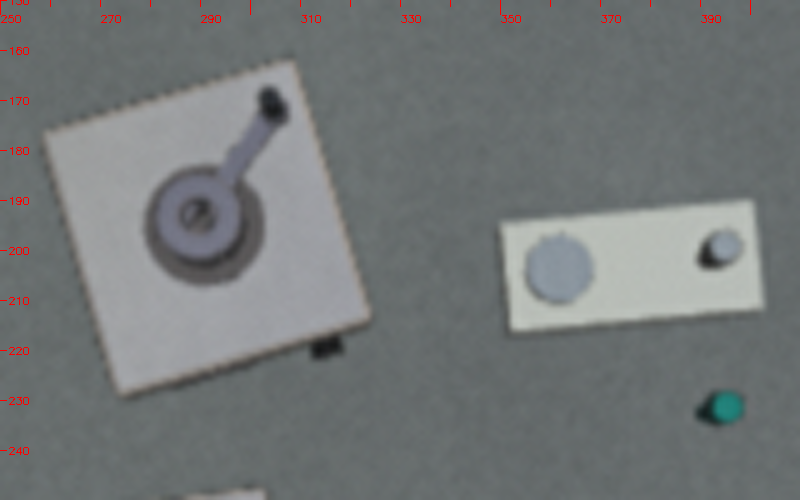

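View pics/sc.png

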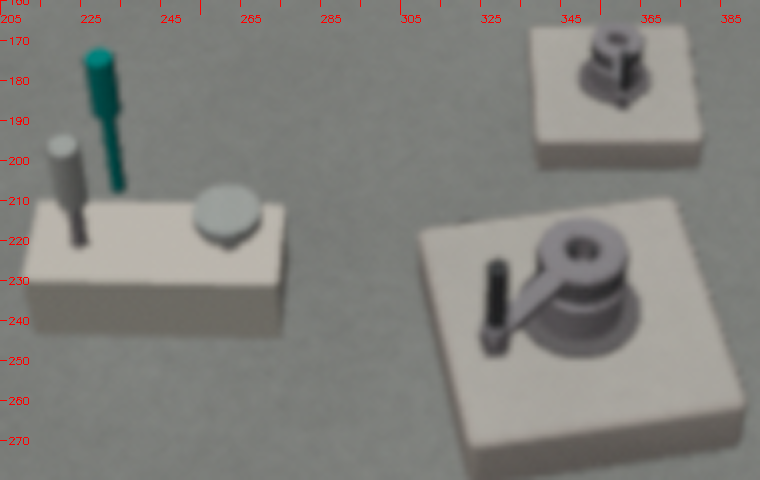

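```bash
python3 - <<'E'
from h import *
P=lambda n,px,z:print(n,px,z,np.round(onz(n,px,z),4))
# rod top
P("top",(393.9,198.8),.121);P("scene",(220.3,196.2),.121)
print("rod2",two((220.3,196.2),(393.9,198.8)))
P("top",(361.3,203.5),.074);P("scene",(262,213),.074)
c=[onz("top",q,.046) for q in((350,194.5),(400.5,190),(402.7,211.5),(352,216.5))];c=np.array(c)
print("rack",c.mean(0),np.linalg.norm(np.diff(c,axis=0),axis=1)); 
ce=c.mean(0);ax=(c[0]+c[3]-c[1]-c[2])/2;ax/=np.linalg.norm(ax);print(ax,np.degrees(np.arctan2(-ax[0],ax[1])),ce-ax*.042,ce+ax*.042)
# nut
P("top",(290,193),.095);P("scene",(350.4,222),.095)
P("top",(304,170),.139);P("scene",(329.2,226.5),.139)
m=np.array([onz("top",q,.045) for q in((259,176),(308.5,162),(324,214),(274.5,229))]);print("mix",m.mean(0),np.linalg.norm(np.diff(m,axis=0),axis=1))
# chuck body segmentation: fit ellipses
t=cv2.imread("pics/top0.png");s=cv2.imread("pics/scene0.png")
print(t[185:202,278:304].mean(2).astype(int))
print(t[160:180,296:312].mean(2).astype(int))
E
```

```text
top (393.9, 198.8) 0.121 [ 0.5172 -0.1887  0.121 ]
scene (220.3, 196.2) 0.121 [ 0.518  -0.1902  0.121 ]
rod2 (array([ 0.51741899, -0.18959362,  0.12045385]), np.float64(0.001677624218717555))
top (361.3, 203.5) 0.074 [ 0.5084 -0.1064  0.074 ]
scene (262, 213) 0.074 [ 0.5121 -0.1044  0.074 ]
rack [ 0.51222657 -0.14978529  0.046     ] [0.14055167 0.05994024 0.14069912]
[-0.09998741  0.9949887   0.        ] 5.738445497650367 [ 0.51642604 -0.19157481  0.046     ] [ 0.5080271  -0.10799576  0.046     ]
top (290, 193) 0.095 [0.5335 0.0855 0.095 ]
scene (350.4, 222) 0.095 [0.5351 0.0886 0.095 ]
top (304, 170) 0.139 [0.5891 0.0465 0.139 ]
scene (329.2, 226.5) 0.139 [0.5927 0.049  0.139 ]
mix [0.53306379 0.0851709  0.045     ] [0.14336689 0.15158399 0.14267274]
[[157 157 160 161 152 132 104  95  98 103 107 107 108 105 101 108 113 116
  115 102 110 144 157 157 158 155]
 [157 158 161 152 125 100  93 104 111 114 117 117 117 116 116 114 114 116
  114  90  96 129 150 158 158 159]
 [159 159 153 126  99  96 106 116 118 118 117 119 119 121 118 118 116 112
   99  81  85 104 129 151 158 159]
 [162 158 1
[... 2156 characters left out ...]
  70 124 156 164 162 148 112]
 [158 159 160 163 158 123  66  47  46  51  86 129 160 164 150 119]
 [157 158 160 162 159 129  68  36  34  34  60 107 155 166 158 137]
 [158 158 158 160 151 115  69  40  29  33  54 101 154 164 162 148]
 [160 159 159 156 140 116  91  60  48  54  69 101 151 162 165 152]
 [157 158 159 151 133 119 107  85  76  74  87 121 155 162 162 156]
 [158 157 154 140 123 117 115 105  96 108 135 152 160 161 161 158]
 [159 155 142 128 117 116 114 109 111 143 160 162 161 160 162 162]
 [157 152 137 121 116 116 112 111 139 159 164 162 161 162 162 162]
 [150 138 123 115 117 113 108 125 152 161 162 161 160 160 162 162]
 [124 118 116 114 116 116 119 145 158 163 161 161 160 161 161 163]]
```

The two cameras agree to about 2–3 mm. Rod at about (0.517,-0.190), chuck at about (0.534,0.087), crank angle about -35°. I'll approach above the rod with yaw 90.

```bash
python3 -m handwheel '[[0.06,0.02,-0.015,0,0],[0.06,0.448,-0.329,0,-1.301],[0.06,0.448,-0.329,0,-1.301],[0.06,0.448,-0.329,0,-1.301],[0.06,0.448,-0.329,0,-1.301],[0.06,0.448,-0.329,0,-1.301],[0.06,0.448,-0.329,0,-1.301],[0.06,0.448,-0.329,0,-1.301],[0.06,0.448,-0.329,0,-1.301],[0.06,0.448,-0.329,0,-1.301],[0.06,0.448,-0.329,0,-1.301],[0.06,0.448,-0.329,0,-1.301],[0.06,0.448,-0.329,0,-1.301],[0.06,0.448,-0.329,0,-1.301],[0.06,0.448,-0.329,0,-1.301]]' 20
python3 - <<'E'
from h import *
s=read_camera("scene");t=read_camera("top");cv2.imwrite("pics/s1.png",s);cv2.imwrite("pics/t1.png",t)
crop(s,160,110,180,130,4,"pics/s1c.png");crop(t,300,140,150,110,5,"pics/t1c.png")
o=get_obs();print(o["time_s"],o["tool_pos"],o["tool_rot"],o["force"])
print(proj("scene",o["tool_pos"]),proj("top",o["tool_pos"]))
E
```

```text
time_s: 1.6
tool_pos: [0.5163, -0.1916, 0.1827]
tool_rot: [-179.9, 0.0, 89.9]
force: [0.3, -0.7, -0.2]
grip_width: 0.0599
1.7 [ 0.51636847 -0.19172528  0.1829045 ] [-1.79958106e+02  2.61856270e-02  8.98299527e+01] [-0.55893851 -0.28131518  1.21674658]
[215.96765435 173.94985078] [398.32285439 196.73859714]
```

View pics/s1c.png

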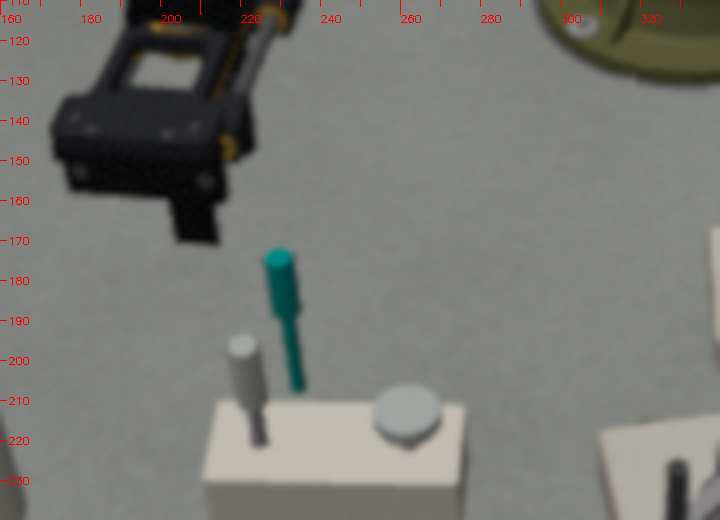

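View pics/t1c.png

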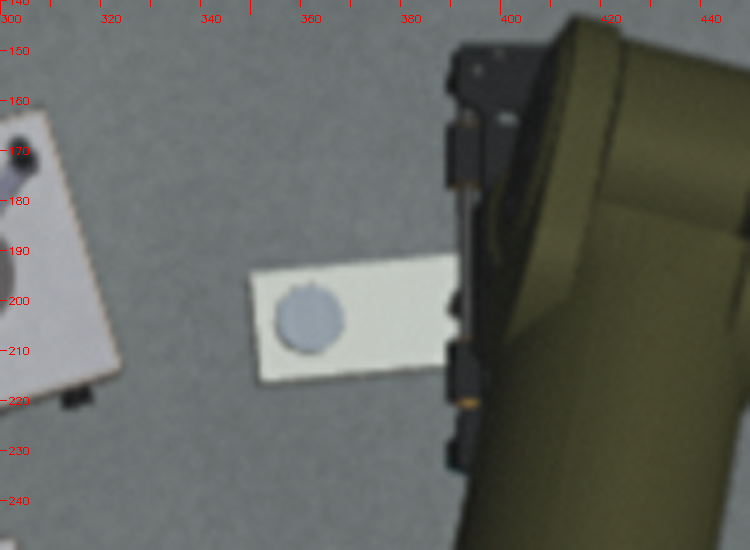

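```bash
python3 - <<'E'
from h import *
for X in ((.546,-.192,.183),(.555,-.192,.183),(.486,-.192,.183),(.477,-.192,.183)): print(X,proj("scene",X),proj("top",X))
E
```

```text
(0.546, -0.192, 0.183) [212.11641902 183.74778948] [398.35885342 184.94377773]
(0.555, -0.192, 0.183) [210.96142893 186.81597005] [398.33372935 181.37279898]
(0.486, -0.192, 0.183) [219.50495508 164.2135781 ] [398.51368999 208.87364767]
(0.477, -0.192, 0.183) [220.56818977 161.41566481] [398.53498958 212.48090185]
```

View pics/s1.png

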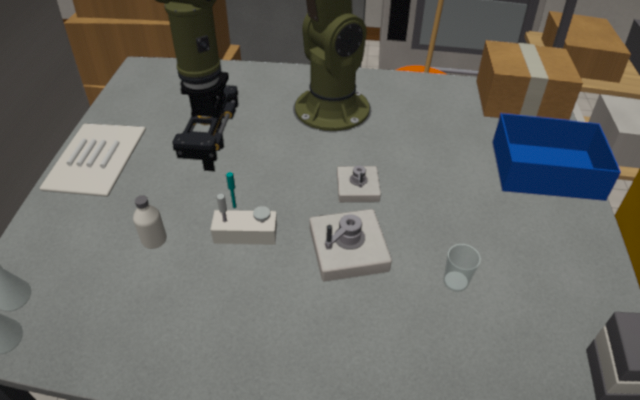

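```bash
python3 - <<'E'
from h import *
y=np.array([np.sin(np.radians(15.46)),-np.cos(np.radians(15.46)),0]);c=np.array([.173,-.626,.182])
for d in(-.05,0,.05): print(proj("scene",c+d*y),proj("top",c+d*y))
s=cv2.imread("pics/scene0.png");crop(s,30,0,100,80,8,"pics/z0.png")
s=cv2.imread("pics/s1.png");crop(s,170,120,70,70,8,"pics/z1.png")
E
```

```text
[111.86185741  75.07716838] [554.22812362 341.46320698]
[93.7322259 77.2666503] [573.06488007 335.83846132]
[75.80017656 79.52523707] [591.73105317 330.21385679]
```

View pics/z0.png

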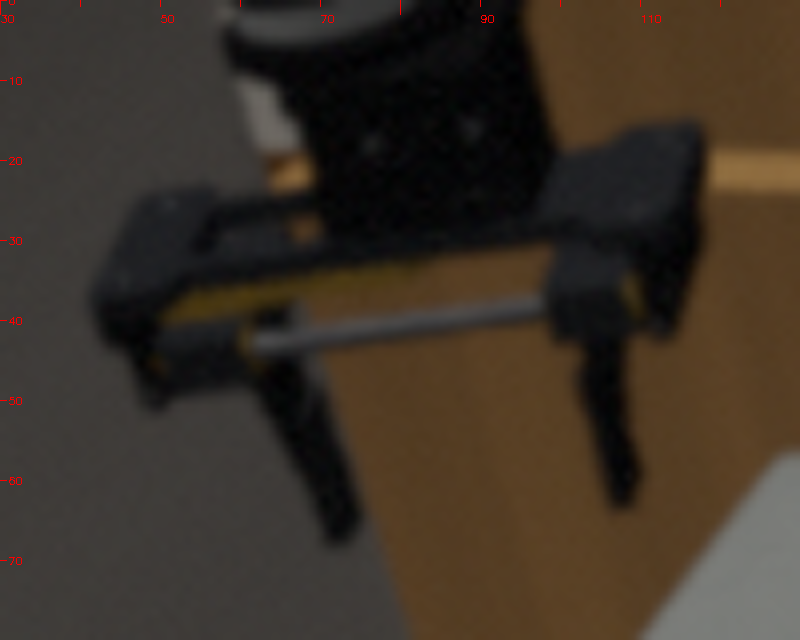

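View pics/z1.png

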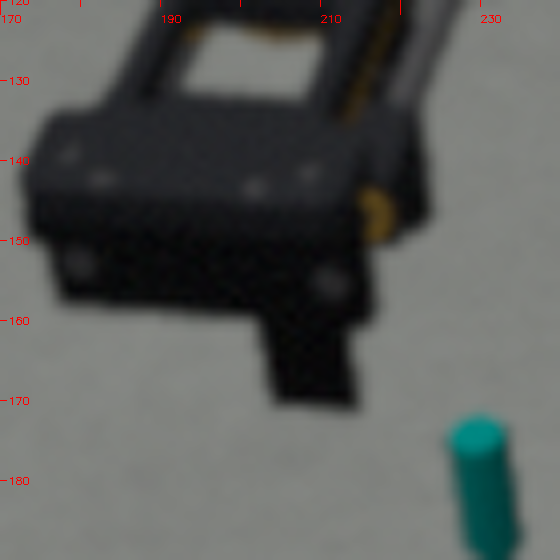

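```bash
python3 - <<'E'
from h import *
print("base",proj("scene",(0,0,.02)),proj("top",(0,0,.02)))
for z in(.183,.22,.25,.3): print(z,[np.round(proj("top",(x,-.1917,z)),1).tolist() for x in(.5163-.095,.5163+.095)],[np.round(proj("scene",(x,-.1917,z)),1).tolist() for x in(.5163-.0375,.5163+.0375)])
print(two((209,170.5),(398.3,184)))
E
```

```text
base [331.52914617 103.58604688] [320.85023294 389.10556958]
0.183 [[398.5, 234.9], [398.0, 159.1]] [[220.5, 162.0], [211.3, 186.4]]
0.22 [[400.7, 234.5], [400.1, 156.5]] [[218.3, 148.3], [208.6, 172.6]]
0.25 [[402.5, 234.2], [401.9, 154.3]] [[216.4, 136.6], [206.4, 160.8]]
0.3 [[405.7, 233.6], [405.1, 150.2]] [[213.1, 116.3], [202.6, 140.1]]
(array([ 0.54484744, -0.19031248,  0.21745292]), np.float64(0.00659546536370687))
```

```bash
python3 -m handwheel '[[0.06,0.001,0,0.02,0],[0.06,0.002,0,0.04,0],[0.06,0.002,0,0.055,0],[0.06,0.002,0,0.058,0],[0.06,0.002,0,0.058,0]]' 20
python3 - <<'E'
from h import *
s=read_camera("scene");t=read_camera("top");cv2.imwrite("pics/s2.png",s);cv2.imwrite("pics/t2.png",t)
crop(s,170,130,100,100,6,"pics/s2c.png")
o=get_obs();print(o["time_s"],o["tool_pos"],o["tool_rot"],o["force"])
print(proj("scene",o["tool_pos"]))
E
```

```text
time_s: 2.2
tool_pos: [0.5169, -0.1885, 0.1249]
tool_rot: [-180.0, -0.0, 89.9]
force: [-0.2, -0.2, 0.5]
grip_width: 0.0603
2.3 [ 0.51790428 -0.18843589  0.12604474] [1.79924452e+02 3.56843666e-02 8.99752377e+01] [ 0.39893246 -0.12300448  0.19711744]
[220.83481073 194.53111439]
```

View pics/s2c.png

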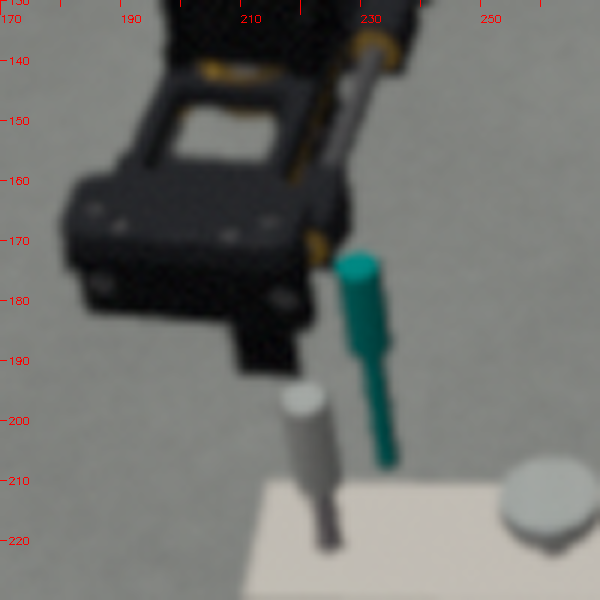

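```bash
python3 - <<'E'
from h import *
for px in((214,192),(209,170.5)):
  c,v=ray("scene",px)
  for x in(.55,.56): print(px,c+v*(x-c[0])/v[0])
crop(cv2.imread("pics/t2.png"),300,130,150,120,5,"pics/t2c.png")
E
```

```text
(214, 192) [ 0.55       -0.18968139  0.16412239]
(214, 192) [ 0.56       -0.18565173  0.17416582]
(209, 170.5) [ 0.55       -0.19169739  0.2220271 ]
(209, 170.5) [ 0.56       -0.18763967  0.2312644 ]
```

View pics/t2c.png

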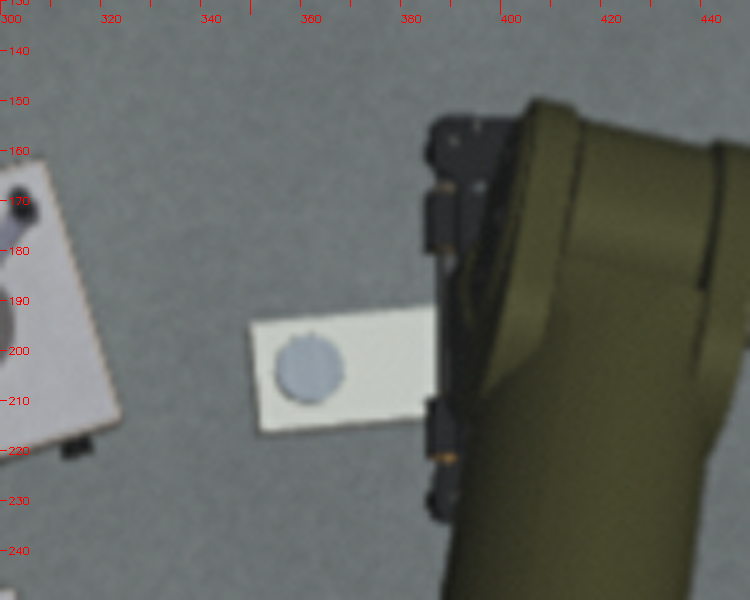

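The scene picture shows the finger tips about 40 mm higher than the reported TCP: tip at (214,192), rod top at (220,196). I'll settle this by feel by going down to a grasp height that is safe either way and closing gently.

```bash
python3 -m handwheel '[[0.05,0,0,0.015,0],[0.04,0,0,0.03,0],[0.04,0,0,0.035,0],[0.03,0,0,0.035,0],[0.01,0,0,0.035,0],[0.0,0,0,0.035,0],[0.0,0,0,0.035,0],[0.0,0,0,0.035,0]]' 8
python3 - <<'E'
from h import *
s=read_camera("scene");cv2.imwrite("pics/s3.png",s)
crop(s,170,130,100,100,6,"pics/s3c.png")
o=get_obs();print(o["time_s"],o["tool_pos"],o["tool_rot"],o["force"],o["grip_width"])
E
```

```text
time_s: 3.1
tool_pos: [0.5176, -0.1881, 0.0905]
tool_rot: [180.0, 0.0, 90.0]
force: [1.0, 0.9, -0.6]
grip_width: 0.0077
3.15 [ 0.51751767 -0.18809254  0.09046682] [1.79973828e+02 2.20469648e-02 9.00007521e+01] [0.50008903 0.76289309 0.43480887] 0.005012294892150369
```

View pics/s3c.png

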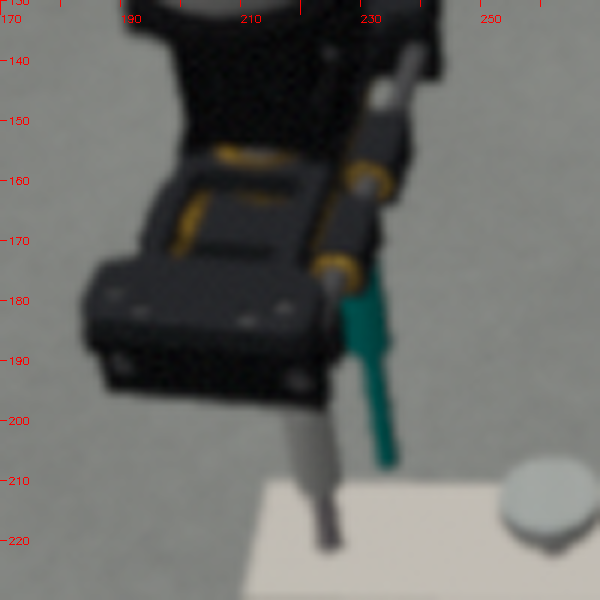

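The fingers closed to 5 mm on nothing, so the real finger ends are well above the reported TCP. I'll measure the offset by touching the rod's top, known to be at 121 mm, with the closed fingers.

```bash
python3 -m handwheel '[[0.0,0,0,0.002,0],[0.0,0,0,0.004,0],[0.0,0,0,0.006,0]]' 8;python3 -m handwheel '[[0.0,0,0,0.0015,0],[0.0,0,0,0.003,0]]'; python3 -m handwheel '[[0.0,0,0,0.0015,0],[0.0,0,0,0.003,0]]'
```

```text
time_s: 3.45
tool_pos: [0.5172, -0.188, 0.0839]
tool_rot: [-180.0, 0.0, 90.0]
force: [-1.2, -0.3, 1.1]
grip_width: 0.0002
time_s: 3.65
tool_pos: [0.5181, -0.1883, 0.0819]
tool_rot: [179.9, 0.0, 90.0]
force: [-0.9, 0.6, 8.3]
grip_width: 0.0002
time_s: 3.85
tool_pos: [0.5205, -0.189, 0.0816]
tool_rot: [179.6, 0.2, 90.0]
force: [-1.9, -0.1, 20.0]
grip_width: 0.0005
```

Contact came at reported z ≈ 82.5 mm, so the real finger ends are about 38.5 mm above the reported TCP. I'll back off, open, and go down 38.5 mm further than planned.

```bash
python3 -m handwheel '[[0.0,-0.001,0,-0.012,0],[0.04,-0.0015,0,-0.022,0],[0.045,-0.0015,0,-0.022,0],[0.045,-0.0015,0,-0.022,0],[0.045,-0.0015,0,-0.022,0],[0.045,-0.0015,0,0.0,0],[0.045,-0.0015,0,0.02,0],[0.045,-0.0015,0,0.029,0],[0.045,-0.0015,0,0.029,0]]' 8
python3 - <<'E'
from h import *
s=read_camera("scene");cv2.imwrite("pics/s4.png",s)
crop(s,170,130,100,100,6,"pics/s4c.png")
o=get_obs();print(o["time_s"],o["tool_pos"],o["tool_rot"],o["force"],o["grip_width"])
E
```

```text
time_s: 4.75
tool_pos: [0.5158, -0.1889, 0.0474]
tool_rot: [-179.8, -0.1, 90.0]
force: [0.4, -0.4, 0.7]
grip_width: 0.0444
4.8 [ 0.51687088 -0.18920463  0.04861905] [-1.79927018e+02 -4.42761155e-02  9.00121494e+01] [-0.14330774  0.72019687  0.74111989] 0.044652569777736066
```

View pics/s4c.png

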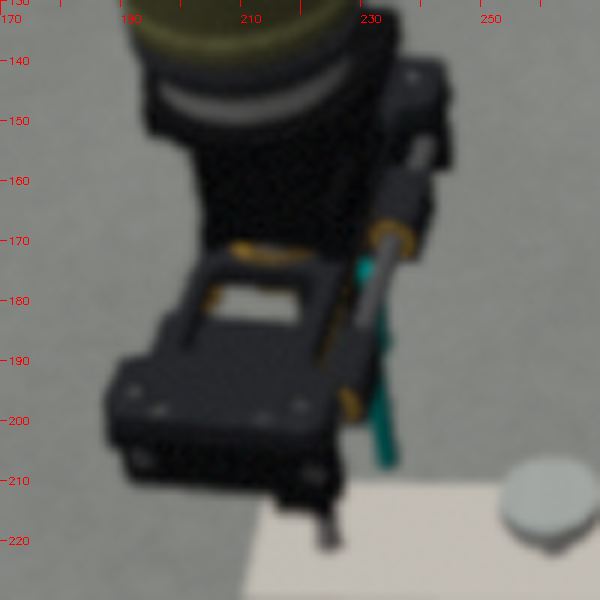

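The fingers now straddle the grip. The front finger tip is at (221,214) with the shank showing below it. I'll close gently, then firmly.

```bash
python3 -m handwheel '[[0.03,0,0,0,0],[0.01,0,0,0,0],[0.0,0,0,0,0],[0.0,0,0,0,0],[0.0,0,0,0,0],[0.0,0,0,0,0]]' 6; python3 -m handwheel '[[0.0,0,0,0,0],[0.0,0,0,0,0],[0.0,0,0,0,0]]' 35
```

```text
time_s: 5.4
tool_pos: [0.518, -0.1896, 0.0496]
tool_rot: [179.9, 0.0, 90.0]
force: [0.8, 0.8, 1.2]
grip_width: 0.0179
time_s: 5.7
tool_pos: [0.5181, -0.1896, 0.0495]
tool_rot: [179.9, 0.0, 90.0]
force: [2.1, -0.6, 2.4]
grip_width: 0.0169
```

```bash
python3 -m handwheel '[[0.0,0,0,-0.015,0],[0.0,0,0,-0.05,0],[0.0,0,0,-0.085,0],[0.0,0,0,-0.105,0],[0.0,0.02,0.001,-0.105,0],[0.0,0.06,0.004,-0.105,0],[0.0,0.1,0.006,-0.105,0],[0.0,0.14,0.008,-0.105,0],[0.0,0.18,0.01,-0.105,0],[0.0,0.22,0.012,-0.105,0],[0.0,0.255,0.015,-0.105,0],[0.0,0.27,0.016,-0.105,0],[0.0,0.276,0.016,-0.105,0],[0.0,0.276,0.016,-0.105,0],[0.0,0.276,0.016,-0.105,0]]' 
python3 - <<'E'
from h import *
s=read_camera("scene");t=read_camera("top");cv2.imwrite("pics/s5.png",s);cv2.imwrite("pics/t5.png",t)
crop(s,300,150,100,100,6,"pics/s5c.png");crop(t,240,140,110,90,7,"pics/t5c.png")
o=get_obs();print(o["time_s"],o["tool_pos"],o["tool_rot"],o["force"],o["grip_width"])
E
```

```text
time_s: 7.2
tool_pos: [0.533, 0.0846, 0.1538]
tool_rot: [-179.9, 0.1, 89.9]
force: [-0.2, 0.0, -1.0]
grip_width: 0.0171
7.3 [0.53326558 0.08453066 0.1539211 ] [-1.79960827e+02  5.34103439e-02  8.98464018e+01] [-0.22087369 -0.0818981   0.10814824] 0.0171385787350467
```

View pics/s5c.png

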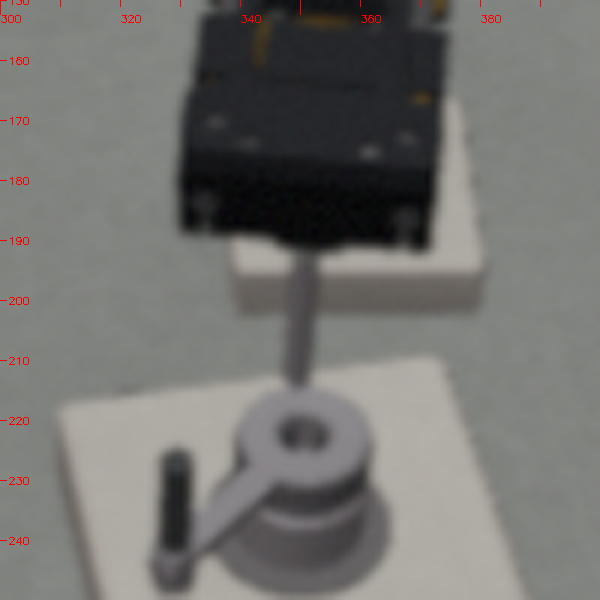

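View pics/t5c.png

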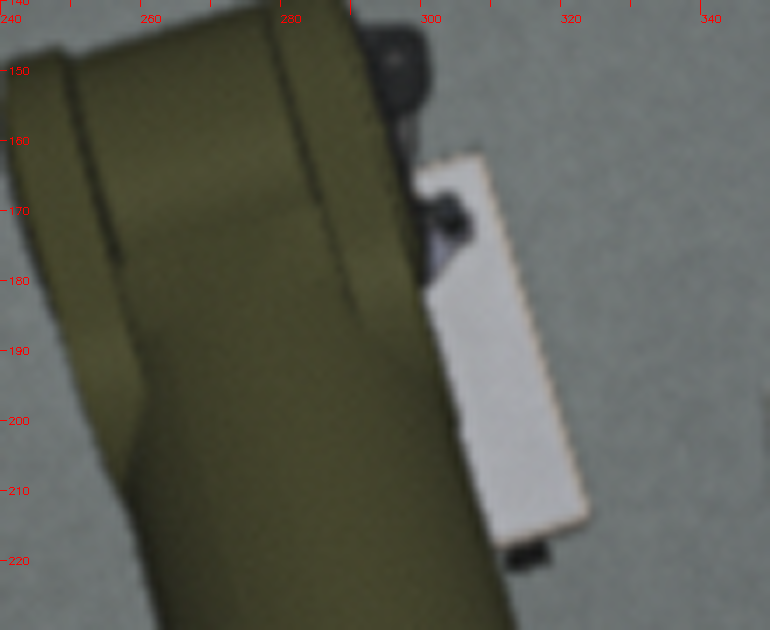

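```bash
python3 - <<'E'
from h import *
print(proj("scene",(.5373,.0845,.1168)),proj("scene",(.5333,.0845,.1168)), proj("scene",(.5333,.0845,.1668)))
print(onz("scene",(350.65,222.4),.095),onz("top",(289.3,192.7),.095))
s=cv2.imread("pics/s5.png").mean(2).astype(int)
print(s[192:218,343:358])
print(s[212:234,335:367])
E
```

```text
[348.8723859  215.39416922] [349.01323376 213.99020374] [350.24449052 196.62853515]
[0.53616714 0.08920146 0.095     ] [0.53432921 0.08736054 0.095     ]
[[169 168 163 156 144 119  93  80  71  74  92 111 119 128 144]
 [169 168 168 165 155 130  99  86  82  93 125 150 156 158 163]
 [161 162 161 158 149 125  95  82  78  92 126 151 158 158 158]
 [138 139 138 136 127 107  88  80  76  86 112 130 134 136 136]
 [108 109 108 108 102  90  84  78  74  77  93 106 109 109 108]
 [ 99  99  99  98  94  85  83  78  74  74  86  96  99  99  99]
 [ 97  97  97  97  91  86  82  78  72  75  87  95  96  96  96]
 [ 95  96  96  95  90  85  82  77  72  76  86  92  94  95  94]
 [ 95  94  96  95  91  85  82  78  73  76  86  92  94  93  93]
 [ 96  97  98  98  92  86  81  76  73  80  92  95  95  95  96]
 [107 109 112 110 101  88  81  76  74  88 104 109 109 108 109]
 [122 124 125 121 111  91  81  76  78  97 119 125 125 125 125]
 [127 128 128 123 110  91  81  75  79 103 124 129 128 129 128]
 [126 127 126 120 107  89  80  74  80 103 124 130 130 130 129]
 [127 128 127 121 106  89  80  74  81 103 124 129 130 131 131]
 
[... 2919 characters left out ...]
1  81  72 111 151 168 172 171 172]
 [165 154 134 116 116 128 134 135 135 132 127 125 125 128 130 131 132 130
  126 121 116 105  87  71  58  63 109 149 167 171 171 172]
 [155 135 119 121 130 134 135 135 134 126 112  99 101 108 112 115 118 114
  105  97  87  75  62  50  48  63 102 141 162 170 172 172]
 [142 125 124 130 134 135 134 134 128 111  85  72  74  81  83  85  85  81
   75  68  61  54  48  44  50  66  93 123 149 165 171 172]
 [134 127 131 133 135 135 133 126 109  83  65  63  62  64  62  61  61  59
   55  54  49  46  48  53  66  79  90 108 133 157 168 170]
 [133 132 134 135 134 132 124 107  83  66  61  63  60  61  58  58  57  56
   52  51  51  51  60  72  82  86  90 101 120 144 163 169]]
```

The rod's image agrees with the TCP in y. In the scene view the mouth centre is at about (350.1,221.7), and rod and mouth agree with the top camera at about (0.534,0.0876). I'll shift and go down gently.

```bash
python3 -m handwheel '[[0.0,0.003,0.0005,0,0],[0.0,0.003,0.0005,0.01,0],[0.0,0.003,0.0005,0.02,0],[0.0,0.003,0.0005,0.024,0],[0.0,0.003,0.0005,0.024,0]]'; python3 -m handwheel '[[0.0,0,0,0.003,0],[0.0,0,0,0.006,0]]'; python3 -m handwheel '[[0.0,0,0,0.003,0],[0.0,0,0,0.005,0]]'
```

```text
time_s: 7.8
tool_pos: [0.5329, 0.0892, 0.1288]
tool_rot: [-179.9, 0.0, 90.0]
force: [0.6, -0.1, -0.5]
grip_width: 0.0172
time_s: 8.0
tool_pos: [0.5341, 0.0896, 0.1242]
tool_rot: [180.0, 0.0, 90.0]
force: [-0.2, -0.0, -0.9]
grip_width: 0.0169
time_s: 8.2
tool_pos: [0.5338, 0.0895, 0.1189]
tool_rot: [-180.0, 0.0, 90.0]
force: [0.0, -0.5, -1.1]
grip_width: 0.0167
```

```bash
python3 - <<'E'
from h import *
print(onz("scene",(350.15,221.7),.095))
for i in range(4):
    o=get_obs();print(o["time_s"],o["tool_pos"],o["force"])
s=read_camera("scene");cv2.imwrite("pics/s6.png",s);crop(s,320,170,80,80,7,"pics/s6c.png")
o=get_obs();print(o["time_s"],o["tool_pos"],o["force"])
E
```

```text
[0.53431132 0.08802618 0.095     ]
8.2 [0.53380241 0.08945912 0.1189074 ] [ 0.01176638 -0.47680359 -1.11789403]
8.2 [0.53380241 0.08945912 0.1189074 ] [ 0.01176638 -0.47680359 -1.11789403]
8.2 [0.53380241 0.08945912 0.1189074 ] [ 0.01176638 -0.47680359 -1.11789403]
8.2 [0.53380241 0.08945912 0.1189074 ] [ 0.01176638 -0.47680359 -1.11789403]
8.25 [0.53357313 0.08942962 0.11860218] [ 0.35846552 -0.13600341 -0.73410779]
```

View pics/s6c.png

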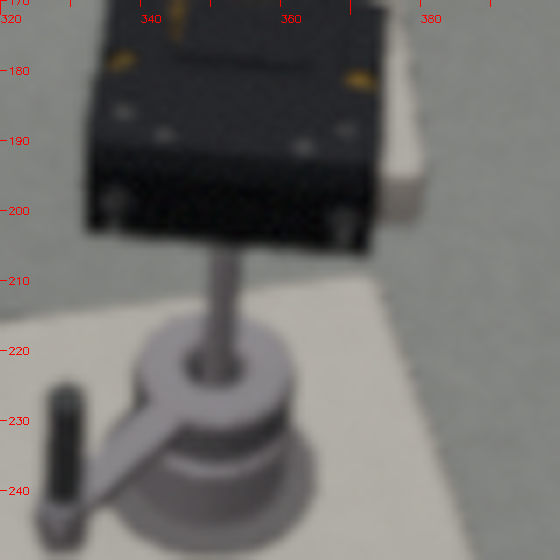

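The rod stands in the mouth but is about 2 mm too far right (+y): gaps of 22 px and 7 px in the ×7 crop. I'll correct this and go on down.

```bash
python3 -m handwheel '[[0.0,-0.0022,0.0005,0,0],[0.0,-0.0022,0.0005,0,0],[0.0,-0.0022,0.0005,0.003,0],[0.0,-0.0022,0.0005,0.005,0],[0.0,-0.0022,0.0005,0.005,0]]'; python3 -m handwheel '[[0.0,0,0,0.002,0],[0.0,0,0,0.004,0],[0.0,0,0,0.004,0]]'
```

```text
time_s: 8.75
tool_pos: [0.5342, 0.0874, 0.1138]
tool_rot: [-180.0, -0.0, 90.0]
force: [0.6, 0.3, -1.7]
grip_width: 0.0171
time_s: 9.05
tool_pos: [0.5343, 0.0874, 0.1098]
tool_rot: [-180.0, -0.0, 90.0]
force: [-0.4, 1.3, -0.2]
grip_width: 0.0172
```

Free so far, around the height of the bore edge. Continuing in small steps.

```bash
python3 -m handwheel '[[0.0,0,0,0.002,0],[0.0,0,0,0.003,0],[0.0,0,0,0.003,0]]'; python3 -m handwheel '[[0.0,0,0,0.001,0],[0.0,0,0,0.002,0],[0.0,0,0,0.002,0]]'
```

```text
time_s: 9.35
tool_pos: [0.5346, 0.0875, 0.1071]
tool_rot: [180.0, -0.0, 90.0]
force: [1.6, 1.0, -1.5]
grip_width: 0.017
time_s: 9.65
tool_pos: [0.5346, 0.0875, 0.1052]
tool_rot: [180.0, -0.0, 90.0]
force: [2.1, 1.4, -0.1]
grip_width: 0.017
```

```bash
python3 -m handwheel '[[0.0,0.0003,0.0004,0.003,0],[0.0,0.0003,0.0004,0.006,0],[0.0,0.0003,0.0004,0.006,0]]'; python3 -m handwheel '[[0.0,0,0,0.003,0],[0.0,0,0,0.006,0],[0.0,0,0,0.008,0],[0.0,0,0,0.008,0]]'
```

```text
time_s: 9.95
tool_pos: [0.5346, 0.0876, 0.0985]
tool_rot: [-180.0, -0.0, 90.0]
force: [1.8, 0.8, -1.6]
grip_width: 0.0173
time_s: 10.35
tool_pos: [0.5348, 0.0876, 0.0908]
tool_rot: [180.0, -0.0, 90.0]
force: [2.1, 1.4, -2.7]
grip_width: 0.0169
```

It's in the bore. Continuing to the floor, expected near reported z ≈ 0.070.

```bash
python3 -m handwheel '[[0.0,0.0002,0.0004,0.004,0],[0.0,0.0002,0.0004,0.008,0],[0.0,0.0002,0.0004,0.012,0],[0.0,0.0002,0.0004,0.015,0],[0.0,0.0002,0.0004,0.015,0]]'; python3 -m handwheel '[[0.0,0,0,0.002,0],[0.0,0,0,0.004,0],[0.0,0,0,0.004,0]]'; python3 -m handwheel '[[0.0,0,0,0.001,0],[0.0,0,0,0.002,0],[0.0,0,0,0.002,0]]'
```

```text
time_s: 10.85
tool_pos: [0.5351, 0.0878, 0.0756]
tool_rot: [-180.0, -0.0, 90.0]
force: [2.6, 2.1, -2.3]
grip_width: 0.017
time_s: 11.15
tool_pos: [0.5352, 0.0879, 0.072]
tool_rot: [180.0, -0.0, 90.0]
force: [2.8, 1.3, -1.5]
grip_width: 0.0172
time_s: 11.45
tool_pos: [0.5354, 0.0879, 0.0705]
tool_rot: [180.0, 0.0, 90.0]
force: [1.7, 1.8, 3.0]
grip_width: 0.0169
```

```bash
python3 -m handwheel '[[0.0,0.0002,0.0002,0.001,0],[0.0,0.0002,0.0002,0.002,0],[0.0,0.0002,0.0002,0.002,0]]'
python3 - <<'E'
from h import *
s=read_camera("scene");cv2.imwrite("pics/s7.png",s);crop(s,320,170,80,80,7,"pics/s7c.png")
E
```

```text
time_s: 11.75
tool_pos: [0.536, 0.0882, 0.0703]
tool_rot: [179.9, 0.1, 90.0]
force: [-1.3, 0.6, 13.6]
grip_width: 0.0174
```

View pics/s7c.png

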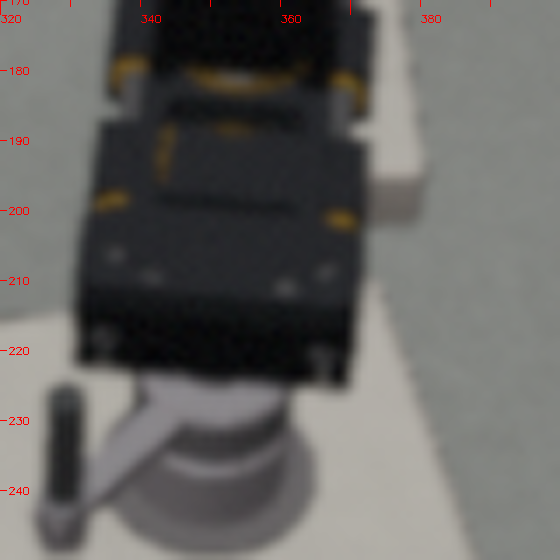

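Hard stop with 13.6 N at reported z 0.0703, which is exactly the expected height, so the rod is home. I'll unload, open and rise, then look.

```bash
python3 -m handwheel '[[0.0,0,-0.0003,-0.0018,0],[0.0,0,-0.0003,-0.0018,0],[0.02,0,-0.0003,-0.0018,0],[0.04,0,-0.0003,-0.0018,0],[0.045,0,-0.0003,-0.0018,0],[0.045,0,-0.0003,-0.0018,0],[0.045,0,-0.0003,-0.012,0],[0.045,0,-0.0003,-0.035,0],[0.045,0,-0.0003,-0.06,0],[0.045,0,-0.0003,-0.06,0]]' 10;  python3 -m handwheel '[[0.045,-0.01,0.015,0,-0.14],[0.045,-0.02,0.03,0,-0.28],[0.045,-0.03,0.045,0,-0.42],[0.045,-0.0403,0.0572,0,-0.56],[0.045,-0.0403,0.0572,0,-0.70],[0.045,-0.0403,0.0572,0,-0.84],[0.045,-0.0403,0.0572,0,-0.96],[0.045,-0.0403,0.0572,0,-0.96],[0.045,-0.0403,0.0572,0,-0.96]]'
python3 - <<'E'
from h import *
s=read_camera("scene");t=read_camera("top");cv2.imwrite("pics/s8.png",s);crop(s,300,150,100,100,6,"pics/s8c.png");crop(t,250,140,100,80,7,"pics/t8c.png")
o=get_obs();print(o["time_s"],o["tool_pos"],o["tool_rot"],o["force"],o["qpos"])
E
```

```text
time_s: 12.8
tool_pos: [0.5376, 0.0888, 0.1322]
tool_rot: [179.6, -0.0, 90.0]
force: [0.0, 0.6, 0.6]
grip_width: 0.0444
time_s: 13.7
tool_pos: [0.592, 0.0476, 0.1279]
tool_rot: [-180.0, -0.0, 144.8]
force: [-0.1, 0.3, -0.6]
grip_width: 0.0448
13.8 [0.59208001 0.04767384 0.1280675 ] [-1.79981224e+02 -3.47131716e-03  1.44894205e+02] [1.0295854  0.4682607  0.25827707] [ 33.7249595   20.21438886 -49.85623707  94.23310875  16.03741569
  73.07375734  35.77810489]
```

View pics/s8c.png

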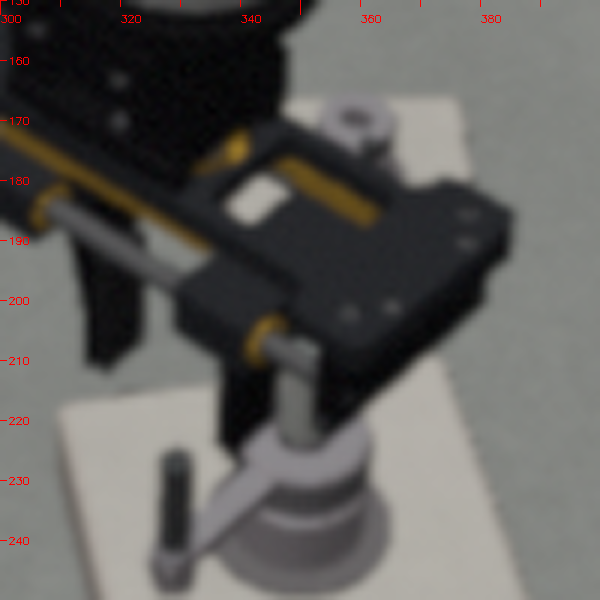

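View pics/t8c.png

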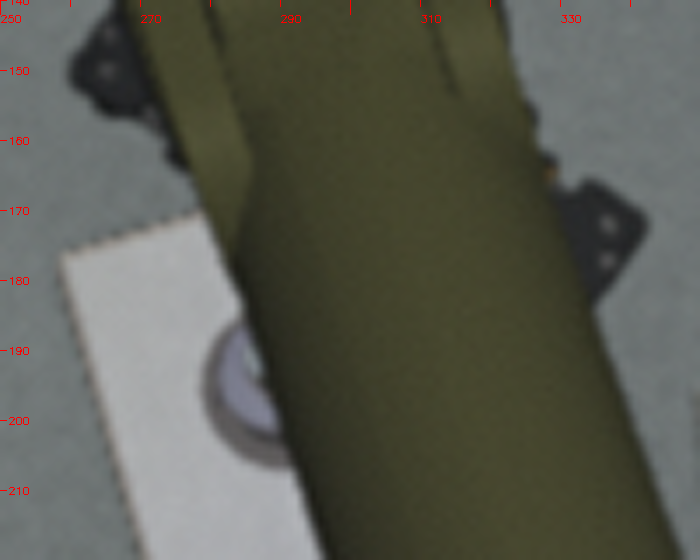

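```bash
python3 - <<'E'
from h import *
for z in(.2,.22,.24):
  for px in((348,210),(308,183),(317,211)):
    X=onz("scene",px,z);d=X[:2]-np.array([.5920,.0477]);a=np.radians(145)
    print(z,px,X[:2].round(4),"toolx",d@[np.cos(a),np.sin(a)],"tooly",d@[np.sin(a),-np.cos(a)])
E
```

```text
0.2 (348, 210) [0.6029 0.0836] toolx 0.011623085617224216 tooly 0.035637311467787085
0.2 (308, 183) [0.5393 0.001 ] toolx 0.01632993958844349 tooly -0.06847638222248875
0.2 (317, 211) [0.6123 0.027 ] toolx -0.02848509710727741 tooly -0.005278327894043594
0.22 (348, 210) [0.6223 0.084 ] toolx -0.004006865562467378 tooly 0.04715888251508493
0.22 (308, 183) [0.5606 0.0039] toolx 0.0005626715622410198 tooly -0.053917418431850335
0.22 (317, 211) [0.6314 0.0292] toolx -0.04294493992909647 tooly 0.007436908094740955
0.24 (348, 210) [0.6417 0.0845] toolx -0.019636816742158968 tooly 0.058680453562382794
0.24 (308, 183) [0.5819 0.0067] toolx -0.015204596463961361 tooly -0.03935845464121197
0.24 (317, 211) [0.6506 0.0313] toolx -0.05740478275091553 tooly 0.020152144083525492
```

The rod stands home in the collet, its grip just above the nut. The pin top is at (329,226), between the finger tips at (317,211) and (337,225). Going down over the pin.

```bash
python3 -m handwheel '[[0.045,0,0,0.02,0],[0.045,0,0,0.04,0],[0.045,0,0,0.05,0],[0.045,0,0,0.05,0]]'; python3 -m handwheel '[[0.045,0,0,0.007,0],[0.045,0,0,0.013,0],[0.045,0,0,0.013,0]]'
python3 - <<'E'
from h import *
s=read_camera("scene");cv2.imwrite("pics/s9.png",s);crop(s,290,170,100,90,7,"pics/s9c.png")
E
```

```text
time_s: 14.2
tool_pos: [0.591, 0.0475, 0.0767]
tool_rot: [-179.9, -0.1, 145.0]
force: [0.3, -0.2, -0.0]
grip_width: 0.0448
time_s: 14.5
tool_pos: [0.5919, 0.0476, 0.0646]
tool_rot: [-180.0, -0.0, 145.0]
force: [0.5, 0.9, -0.4]
grip_width: 0.0454
```

View pics/s9c.png

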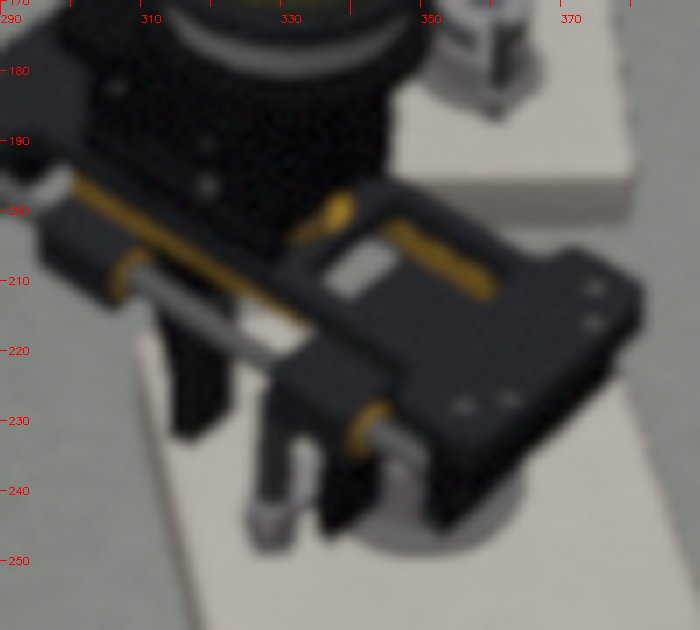

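```bash
python3 -m handwheel '[[0.03,0,0,0,0],[0.015,0,0,0,0],[0.005,0,0,0,0],[0.0,0,0,0,0],[0.0,0,0,0,0],[0.0,0,0,0,0]]' 6; python3 -m handwheel '[[0.0,0,0,0,0],[0.0,0,0,0,0],[0,0,0,0,0]]' 30
```

```text
time_s: 15.15
tool_pos: [0.5931, 0.0488, 0.0653]
tool_rot: [179.9, 0.0, 145.0]
force: [3.0, 2.6, -0.5]
grip_width: 0.0121
time_s: 15.45
tool_pos: [0.593, 0.0488, 0.0653]
tool_rot: [179.9, 0.0, 145.0]
force: [3.6, 3.1, -2.9]
grip_width: 0.0112
```

Pin gripped at 11–12 mm opening; the TCP gives θ ≈ -34°, r ≈ 70 mm. I'll turn clockwise along the arc, with a reading after every step.

```bash
cat > f.py <<'E'
import sys,re,json,numpy as np
C=np.array([.535,.0877])
txt=sys.stdin.read();open("log.txt","a").write(txt)
T=re.findall(r"time_s: ([\d.]+)\s+tool_pos: \[(.*?)\]\s+tool_rot: \[(.*?)\]\s+force: \[(.*?)\]\s+grip_width: ([\d.]+)",txt)
for t,p,r,f,g in T:
    p=np.array([float(x) for x in p.split(",")]);f=np.array([float(x) for x in f.split(",")]);yaw=float(r.split(",")[2])
    d=p[:2]-C;th=np.arctan2(d[1],d[0]);n=d/np.linalg.norm(d)
    print(t,"theta %.3f r %.4f z %.4f yaw %.1f Ft %.2f Fr %.2f Fz %.1f g %s"%(th,np.linalg.norm(d),p[2],yaw,f[1]*n[0]-f[0]*n[1],f[:2]@n,f[2],g))
E
( python3 -m handwheel '[[0,0,-0.00175,0,0.025],[0,0.0001,-0.0035,0,0.05]]'
python3 -m handwheel '[[0,0,-0.00175,0,0.025],[0,0.0001,-0.0035,0,0.05]]'
python3 -m handwheel '[[0,0,-0.00175,0,0.025],[0,0.0001,-0.0035,0,0.05]]'
) | python3 f.py
```

```text
15.65 theta -0.628 r 0.0698 z 0.0654 yaw 142.2 Ft 7.23 Fr 0.93 Fz -4.1 g 0.0111
15.85 theta -0.677 r 0.0698 z 0.0654 yaw 139.3 Ft 8.22 Fr 2.25 Fz -3.9 g 0.011
16.05 theta -0.727 r 0.0697 z 0.0654 yaw 136.4 Ft 7.91 Fr 1.67 Fz -3.7 g 0.0108
```

```bash
( python3 -m handwheel '[[0,0,-0.00175,0,0.025]]'
python3 -m handwheel '[[0,0,-0.00175,0,0.025]]'
python3 -m handwheel '[[0,0,-0.00175,0,0.025]]'
python3 -m handwheel '[[0,0.0001,-0.00175,0,0.025]]'
python3 -m handwheel '[[0,0,-0.00175,0,0.025]]'
python3 -m handwheel '[[0,0,-0.00175,0,0.025]]'
) | python3 f.py
```

```text
16.15 theta -0.752 r 0.0697 z 0.0654 yaw 135.0 Ft 8.39 Fr 0.92 Fz -5.0 g 0.011
16.25 theta -0.777 r 0.0696 z 0.0654 yaw 133.6 Ft 7.42 Fr 0.84 Fz -4.3 g 0.0108
16.35 theta -0.802 r 0.0696 z 0.0654 yaw 132.1 Ft 7.64 Fr 0.30 Fz -4.7 g 0.0113
16.45 theta -0.827 r 0.0696 z 0.0654 yaw 130.7 Ft 7.57 Fr 1.67 Fz -4.4 g 0.011
16.55 theta -0.852 r 0.0695 z 0.0654 yaw 129.3 Ft 7.75 Fr 0.41 Fz -4.3 g 0.0115
16.65 theta -0.877 r 0.0694 z 0.0654 yaw 127.8 Ft 8.19 Fr 0.31 Fz -4.0 g 0.0111
```

```bash
( python3 -m handwheel '[[0,0,-0.00175,0,0.025]]'
python3 -m handwheel '[[0,0,-0.00175,0,0.025]]'
python3 -m handwheel '[[0,0,-0.00175,0,0.025]]'
python3 -m handwheel '[[0,0.0001,-0.00175,0,0.025]]'
) | python3 f.py
```

```text
16.75 theta -0.903 r 0.0694 z 0.0654 yaw 126.4 Ft 8.37 Fr 0.37 Fz -5.0 g 0.0111
16.85 theta -0.928 r 0.0694 z 0.0654 yaw 124.9 Ft 8.28 Fr -0.05 Fz -4.5 g 0.0115
16.95 theta -0.953 r 0.0694 z 0.0654 yaw 123.5 Ft 9.13 Fr 0.10 Fz -5.1 g 0.0111
17.05 theta -0.978 r 0.0693 z 0.0653 yaw 122.1 Ft 8.57 Fr 0.70 Fz -4.9 g 0.0112
```

```bash
( python3 -m handwheel '[[0,0,-0.00175,0,0.025]]'
python3 -m handwheel '[[0,0,-0.00175,0,0.025]]'
python3 -m handwheel '[[0,0,-0.00175,0,0.025]]'
python3 -m handwheel '[[0,0.0001,-0.00175,0,0.025]]'
) | python3 f.py
```

```text
17.15 theta -1.004 r 0.0693 z 0.0653 yaw 120.6 Ft 8.69 Fr -0.99 Fz -4.6 g 0.0109
17.25 theta -1.028 r 0.0693 z 0.0654 yaw 119.2 Ft 8.10 Fr -0.25 Fz -5.1 g 0.0112
17.35 theta -1.052 r 0.0692 z 0.0654 yaw 117.8 Ft 8.21 Fr -1.07 Fz -5.0 g 0.0106
17.45 theta -1.078 r 0.0691 z 0.0654 yaw 116.4 Ft 9.33 Fr -0.89 Fz -6.6 g 0.011
```

```bash
( python3 -m handwheel '[[0,0,-0.0009,0,0.0125]]'
python3 -m handwheel '[[0,0,-0.0009,0,0.0125]]'
python3 -m handwheel '[[0,0,-0.0009,0,0.0125]]'
python3 -m handwheel '[[0,0,-0.0009,0,0.0125]]'
) | python3 f.py
```

```text
17.55 theta -1.090 r 0.0692 z 0.0654 yaw 115.6 Ft 8.19 Fr -0.13 Fz -6.0 g 0.0109
17.65 theta -1.103 r 0.0691 z 0.0654 yaw 115.0 Ft 8.37 Fr -0.81 Fz -5.9 g 0.011
17.75 theta -1.114 r 0.0691 z 0.0654 yaw 114.2 Ft 8.58 Fr -0.91 Fz -5.4 g 0.011
17.85 theta -1.127 r 0.0691 z 0.0654 yaw 113.5 Ft 7.64 Fr -0.24 Fz -5.0 g 0.0111
```

```bash
( python3 -m handwheel '[[0,0,-0.0009,0,0.0125]]'
python3 -m handwheel '[[0,0,-0.0009,0,0.0125]]'
python3 -m handwheel '[[0,0,-0.0009,0,0.0125]]'
python3 -m handwheel '[[0,0,-0.0009,0,0.0125]]'
python3 -m handwheel '[[0,0,-0.0009,0,0.0125]]'
python3 -m handwheel '[[0,0,-0.0009,0,0.0125]]'
) | python3 f.py
```

```text
17.95 theta -1.139 r 0.0690 z 0.0654 yaw 112.8 Ft 9.79 Fr -0.22 Fz -6.1 g 0.0108
18.05 theta -1.151 r 0.0691 z 0.0654 yaw 112.1 Ft 10.22 Fr -0.80 Fz -6.1 g 0.0111
18.15 theta -1.163 r 0.0691 z 0.0654 yaw 111.4 Ft 8.45 Fr -1.14 Fz -6.3 g 0.0112
18.25 theta -1.175 r 0.0690 z 0.0654 yaw 110.7 Ft 9.45 Fr -1.36 Fz -5.9 g 0.011
18.35 theta -1.186 r 0.0690 z 0.0654 yaw 109.9 Ft 9.57 Fr -0.98 Fz -5.9 g 0.0111
18.45 theta -1.198 r 0.0689 z 0.0654 yaw 109.2 Ft 9.61 Fr -1.50 Fz -6.7 g 0.0108
```

```bash
( python3 -m handwheel '[[0,0,-0.0009,0,0.0125]]'
python3 -m handwheel '[[0,0,-0.0009,0,0.0125]]'
python3 -m handwheel '[[0,0,-0.0009,0,0.0125]]'
python3 -m handwheel '[[0,0,-0.0009,0,0.0125]]'
) | python3 f.py
```

```text
18.55 theta -1.210 r 0.0689 z 0.0654 yaw 108.5 Ft 11.13 Fr -2.32 Fz -7.2 g 0.011
18.65 theta -1.223 r 0.0689 z 0.0654 yaw 107.8 Ft 11.17 Fr -1.16 Fz -7.1 g 0.0115
18.75 theta -1.235 r 0.0688 z 0.0654 yaw 107.1 Ft 11.05 Fr -1.01 Fz -7.3 g 0.0107
18.85 theta -1.245 r 0.0688 z 0.0654 yaw 106.4 Ft 10.66 Fr -0.94 Fz -8.5 g 0.0107
```

```bash
cat > fit.py <<'E'
import subprocess,re,numpy as np
out=subprocess.run("python3 f.py < log.txt; ",shell=True,capture_output=True,text=True).stdout
L=open("log.txt").read(); 
d=[(float(a),float(b)) for a,b in re.findall(r"theta (-?[\d.]+).*?Ft (-?[\d.]+)",out)]
d=np.array(d)[1:]
for sl in(12.5,None):
  best=None
  for h in np.arange(-1.25,-.75,.005):
    x=np.maximum(0,h-d[:,0])
    if sl: b=(d[:,1]-sl*x).mean();s=sl
    else:
      A=np.c_[np.ones(len(x)),x];(b,s),*_=np.linalg.lstsq(A,d[:,1],rcond=None)
    e=((d[:,1]-b-s*x)**2).mean()**.5
    if best is None or e<best[0]: best=(e,h,b,s)
    if sl and abs(h*40-round(h*40))<.01: print("  h %.3f rms %.3f base %.2f"%(h,e,b))
  print("rms %.2f touch %.3f base %.2f slope %.1f"%best,"last theta",d[-1,0])
E
cp log.txt log.bak; python3 fit.py; cp log.bak log.txt
```

```text
h -1.250 rms 1.088 base 8.85
  h -1.225 rms 1.067 base 8.84
  h -1.200 rms 1.003 base 8.81
  h -1.175 rms 0.919 base 8.75
  h -1.150 rms 0.831 base 8.67
  h -1.125 rms 0.733 base 8.57
  h -1.100 rms 0.660 base 8.45
  h -1.075 rms 0.618 base 8.31
  h -1.050 rms 0.601 base 8.15
  h -1.025 rms 0.622 base 7.98
  h -1.000 rms 0.676 base 7.80
  h -0.975 rms 0.746 base 7.62
  h -0.950 rms 0.826 base 7.42
  h -0.925 rms 0.904 base 7.21
  h -0.900 rms 0.986 base 6.99
  h -0.875 rms 1.067 base 6.76
  h -0.850 rms 1.145 base 6.52
  h -0.825 rms 1.222 base 6.27
  h -0.800 rms 1.295 base 6.00
  h -0.775 rms 1.360 base 5.73
rms 0.60 touch -1.050 base 8.15 slope 12.5 last theta -1.245
rms 0.56 touch -1.105 base 8.23 slope 20.6 last theta -1.245
```

```bash
( python3 -m handwheel '[[0,0,-0.0003,0,0.004]]'
python3 -m handwheel '[[0,0,-0.0003,0,0.004]]'
python3 -m handwheel '[[0,0,-0.0003,0,0.004]]'
python3 -m handwheel '[[0,0,-0.0003,0,0.004]]'
) | python3 f.py; cp log.txt log.bak; python3 fit.py|grep touch; cp log.bak log.txt
```

```text
18.95 theta -1.250 r 0.0688 z 0.0654 yaw 106.1 Ft 10.81 Fr -2.10 Fz -7.0 g 0.0108
19.05 theta -1.253 r 0.0688 z 0.0654 yaw 105.9 Ft 10.84 Fr -1.59 Fz -7.7 g 0.011
19.15 theta -1.258 r 0.0688 z 0.0654 yaw 105.7 Ft 10.71 Fr -1.58 Fz -7.8 g 0.0111
19.25 theta -1.262 r 0.0688 z 0.0654 yaw 105.5 Ft 10.61 Fr -1.34 Fz -7.4 g 0.011
rms 0.57 touch -1.050 base 8.15 slope 12.5 last theta -1.262
rms 0.55 touch -1.095 base 8.23 slope 17.1 last theta -1.262
```

The force excess of about 2.5 N suggests roughly 51 N of grip. About 0.17–0.21 rad past touch suggests 42–53 N. Both sit mid-band, so I'll stop here. I'll relax the arm without turning the nut back, release and rise.

```bash
( python3 -m handwheel '[[0,0,0.0015,0,-0.01],[0,0,0.003,0,-0.02],[0,0,0.003,0,-0.02]]' ) | python3 f.py
```

```text
19.55 theta -1.265 r 0.0690 z 0.0652 yaw 106.6 Ft 3.02 Fr -3.24 Fz -1.3 g 0.011
```

```bash
( python3 -m handwheel '[[0,0,0.001,0,0],[0,0,0.001,0,0],[0.01,0,0.001,0,0],[0.02,0,0.001,0,0],[0.03,0,0.001,0,0],[0.04,0,0.001,0,0],[0.04,0,0.001,0,0],[0.04,0,0.001,0,0]]' 10 ;python3 -m handwheel '[[0.04,0,0.001,-0.01,0],[0.04,0,0.001,-0.03,0],[0.04,0,0.001,-0.06,0],[0.04,0,0.001,-0.09,0],[0.04,0,0.001,-0.11,0],[0.04,0,0.001,-0.11,0]]'; python3 -m handwheel '[[0.04,-0.03,0,0,0],[0.04,-0.07,0,0,0],[0.04,-0.11,0,0,0],[0.04,-0.15,0,0,0],[0.04,-0.15,0,0,0]]') | python3 f.py
python3 - <<'E'
from h import *
s=read_camera("scene");t=read_camera("top");cv2.imwrite("pics/s10.png",s);crop(s,200,170,190,110,4,"pics/s10c.png");crop(t,250,140,160,90,5,"pics/t10c.png")
o=get_obs();print(o["time_s"],o["tool_pos"],o["force"])
E
```

```text
20.35 theta -1.253 r 0.0704 z 0.0651 yaw 106.5 Ft -0.88 Fr 0.13 Fz 1.6 g 0.0381
20.95 theta -1.204 r 0.0705 z 0.1791 yaw 106.6 Ft -0.31 Fr 0.52 Fz 0.8 g 0.0399
21.45 theta -1.280 r 0.2281 z 0.1733 yaw 106.0 Ft -0.70 Fr -0.10 Fz -0.2 g 0.0401
21.55 [ 0.60004661 -0.12323962  0.17386162] [ 0.12363254  1.17564035 -0.54236127]
```

View pics/s10c.png

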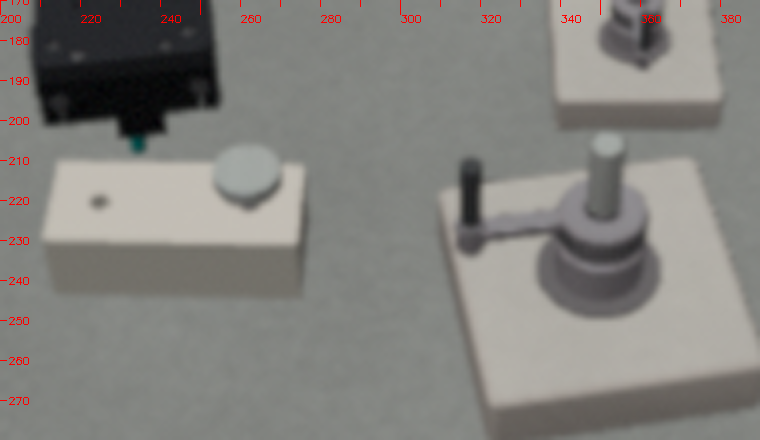

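View pics/t10c.png

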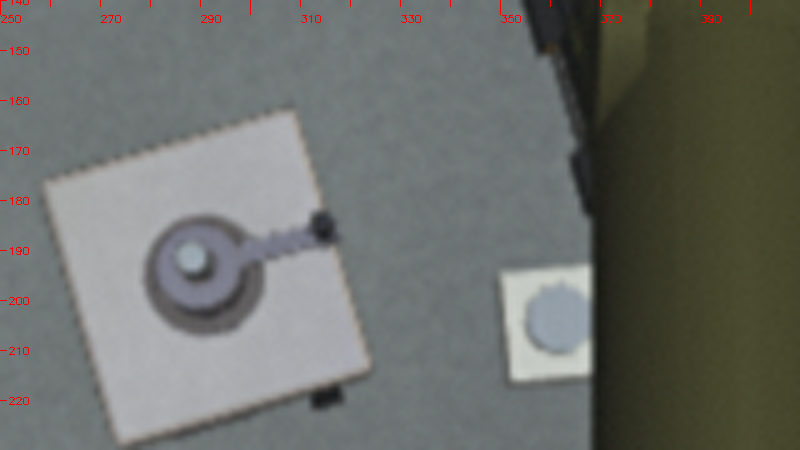

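The rod stands upright in the collet, its top at (351,206) in the scene view and (288,192) in the top view. The crank points at -72°, the rack's rod hole is empty and the cup holder is untouched. One last height check, then I'll hand in.

```bash
python3 - <<'E'
from h import *
print(two((351.2,206),(287.8,191.8)))
print(sign_off())
E
```

```text
(array([0.53186247, 0.08778851, 0.13918474]), np.float64(0.0001022991942282124))
the job is handed in; nothing more can be done
None
```

I moved the rod from the rack into the mixer's collet, tightened the nut clockwise, let go of the crank and handed the job in at about 21.6 s.

- **Rod home:** it went down the bore to a hard stop with 13.6 N, at the height expected for the seat. After release, triangulating its top gave 139 mm above the bench, against 142 mm expected. That difference is within the accuracy of the pictures.
- **Clamping:** I turned the nut about 0.67 rad clockwise by its pin. Plain friction was about 8.2 N, and the force ended at about 10.7 N. That excess suggests roughly 51 N of grip, and the travel after first touch (0.17–0.21 rad) suggests 42–53 N. Both lie inside the 30–80 N band. The force readings were noisy by about 0.5 N, so these are estimates.
- **Left alone:** the last pictures show the rod standing in the collet, the cup holder still in its rack and the gripper clear of everything. I never moved the arm near the bottle or the beaker, but they are not in the last close-ups I checked.
- **Disagreement found:** the real finger ends sit about 38.5 mm above the reported TCP. The first grasp therefore closed on nothing. I measured the offset by touching the rod's top with the closed fingers, which pressed on it with up to 20 N, and corrected every later height for it.

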